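# Take the vial block off the heated shaker

### The job

Take the blue vial block off the heated shaker: swing the red-knobbed bar wide open and leave it so, then push the block forward (towards the shaker's front panel) until it is clear of the overhanging rear lip and most of it stands out in front of the finned heating walls, sliding flat on the platform. Only then lift it off, without prying it against the lip, and lower it flat onto the floor of the steel tray before letting go. Leave the timer, the small beaker and the green-capped bottle where they are.

Things in the scene. Friction and masses are not known exactly. Their poses are not given: they have to be found in the camera images.
- shaker: Heated vial shaker, fixed: white housing 250 (x) x 150 (y) mm, grey front panel with display and dial on its -x side. Origin: centre of its underside, on the bench; x from front panel to rear, z up. Flat dark grey platform on top at z = 62 mm, 250 x 136 mm.
- bay (a point): On the platform, at shaker (45, 0, 62) mm, axes as the shaker's: where the vial block's centre starts. Two finned aluminium walls stand beside the block from x = -50 to +58 mm of this point, inner faces at y = +-29, fins out to +-42 mm, tops 54 mm above the platform. The bay is open at front, rear (above the rail) and top; the block's base plate has 2 mm play to either wall.
- rail: Steel rail fixed on the platform behind the block, 66 mm wide. Origin: on the platform at shaker (0, 0, 62) mm, axes as the shaker's. Upright from x = 115 to 123 mm, 16 mm high; its lip overhangs forward to x = 102 mm, 12 to 16 mm above the platform, and covers the rear 11 mm of the block's base plate (8 mm thick) until the block has slid forward past it.
- swing_bar (a joint): Angle of the steel bar about its upright pivot (rad), 0 to 1.6. At 0 it lies across the front of the block (from the pivot along the shaker's -y, 5 mm before the blue block, over the front flange of its base) and stops it; growing values swing the knob end forward; at 1.57 it points straight forward, beside the block's path. Starts at 0 to 0.2. Light friction (1.1 N at the knob); stays where left.
- bar_pivot (a point): Pivot of the swing bar, at shaker (-18, 52, 76.5) mm, mid-height of the bar. The bar is 10 mm wide, 8 mm high (10.5 to 18.5 mm above the platform), 112 mm long. It counts as wide open past 1.2 rad.
- bar_knob (a point): Foot of the red knob on the bar's free end, 110 mm from the pivot, 18.5 mm above the platform. The upright knob is 16 mm in diameter, 32 mm tall. With the bar shut it stands at y = -58 mm of the shaker, 13 mm in front of the walls' front ends; the platform behind it, beside the wall, is free for a finger.
- vial_block: Blue metal block with three upright vials fast in it, 0.4 to 0.7 kg. Origin: centre of the underside; x along its length (as the shaker's x at the start), z up. Base plate 136 x 54 x 8 mm; on it the blue block 106 (x) x 50 (y) mm, up to z = 60 mm; vial tops at z = 76 mm. Push on the blue rear face (x = +53 mm) above the lip, with a few N; grip across its 50 mm.
- tray: Shallow steel tray, fixed, open on top: 200 (x) x 140 (y) x 20 mm outside, walls and floor 3 mm thick. Origin: centre of the underside, on the bench; inner floor at z = 3 mm.
- timer: White kitchen timer lying on the bench, 62 x 62 x 19 mm, loose. Origin: centre of the underside. To be left alone.
- beaker_50: Small empty glass beaker, 51 mm in diameter, 78 mm high, loose. Origin: centre of the underside. To be left alone.
- reagent_c: White bottle with a green cap, 56 mm in diameter, 110 mm high, loose. Origin: centre of the underside. To be left alone.

How it is judged:
By the outcome, as a careful person would: the job done as asked, in the order asked, and still so for the second after the job is handed in, with the robot touching nothing.
It also fails if it takes over 72 s, if anything falls off the work surface, if the arm or the gripper's body presses on something with over 40 N, if the wrist force passes 120 N, or if a joint passes its speed limit or range.

### The arm

A 6-joint arm with a two-finger parallel gripper is mounted at the origin on a cart in front of the work surface, level with it; the furniture and walls round the work are solid. World frame = base frame: x ahead of the robot, y to its left, z up, the work surface at z = 0. Lengths are in m, angles in degrees, forces in N, time in s.
With the tool pointing down it reaches from about 0.25 to 0.725 m from the base axis. Payload 9.7 kg.
Tool frame: the origin (TCP) lies between the finger pads; the fingertips stand 25 mm ahead of it and the grasp point (between the pads) lies 6 mm ahead of it; z points along the fingers, y is the line along which they close (so a half turn about z gives the same grasp; the last joint's range is limited). The gripper opens to 85 mm and grips with 20 to 120 N. Pads are 22 mm wide; open, the fingers measure 114 mm over their backs; the gripper's body (76 mm by 85 mm) begins 54 mm behind the grasp point. The pads swing forward as they close: fully open they stand 13 mm farther back than shut.
Start: joints at [-64.114, 4.979, 10.078, 95.1, 0, 90], TCP at [0.24, -0.495, 0.256] pointing down, gripper open.
Joint ranges: [-179.16, 179.16], [-48.56, 103.87], [-65.8, 70.77], [-126.05, 130.52], [-82.76, 87.17], [-180, 180]. Speed limits (degrees/s): [127.2, 127.2, 147.25, 180, 180, 180].

### API

Orientations are given as [roll, pitch, yaw] about the fixed x, y, z axes, in that order (R = Rz(yaw) Ry(pitch) Rx(roll)).
In Python, from workcell import bot gives the robot as it stands.
- The arm moves only by the shell command python3 drive.py 'ROWS' [FORCE]. ROWS is a JSON list of rows, 1 to 5 of them, each of 5 numbers: dx, dy, dz in units of 50 mm, then a turn about the tool's z in units of 10 degrees, then the finger opening in m; each row is the pose to reach, as a shift and turn from the pose commanded when the command began, along the tool's axes at that moment; what a row does not reach only later rows make up. A row lasts 1/12 s, in which the tool goes at most 0.0417 m and 7.16 degrees, less where a joint would pass 70% of its speed; a pose out of reach is approached as far as the arm can. The fingers move at their own pace and stop on an object; FORCE is the grip in N (left out, the last holds). Time passes only in rows, so rows that do not move let the fingers close. It prints the time, the measured TCP pose, the force, the opening and the grip force at its end. Input that does not fit is refused with a message, and nothing moves.
- bot.get_obs(): the state, without advancing time (a new reading comes with each control period).
- bot.camera(name): name is "scene" or "top" or "wrist"; returns the picture (480x640x3 uint8, blue, green, red); there is no depth.
- bot.camera_info(name): a dict with "mtx" (3x3 intrinsics, pixels), "extrinsics" (4x4, takes a point from camera to world coordinates). Camera axes: x right, y down, z forward; pixel columns grow to the right and rows downward; lengths in m; the calibration is good to about 2 mm. The wrist camera is an equidistant fisheye: a pixel r from the principal point sees the ray r / f radians off the axis. A picture is of the moment at which its call begins: read the wrist's pose just before it. camera_info takes no time and is no camera call; for the wrist camera it gives the pose at the moment of the call.
- bot.job_done(): hands the job in; it is judged then, once.
The state is a dict: "time": time; "q": joint angles; "qd": joint speeds; "joint_efforts": joint torques, N m; "ee_pos": TCP position; "tcp_rot": TCP orientation; "wrist_force": force on the tool from outside, world axes, zero at the start; "torque": the same for the moment, N m; "opening": finger opening in m; "grasp_force": force on a finger pad.
Only numpy, scipy, OpenCV 4.12 (cv2) and the standard library are available. Lean on these libraries where they do the work, as an engineer would, in place of code of your own. Each camera call takes 0.05 s, during which the arm holds its last target. There are 200 camera calls.

## Working session

There is one attempt and no reset: what is moved stays moved. The work goes in short steps, Python scripts to look and compute and a shell command to move; the robot and the scene stay as the last step left them, time stands still between calls to the robot, and variables do not carry over. Pictures are saved under pics/ and viewed, at most 12 in all, crops included, and the job is handed in when it is done.

```bash
ls; mkdir -p pics; python3 - <<'E'
from workcell import bot
import cv2,numpy as np
o=bot.get_obs();print({k:np.round(o[k],3) for k in("time","q","ee_pos","tcp_rot","opening")})
for n in("scene","top"):
    cv2.imwrite(f"pics/{n}0.png",bot.camera(n));i=bot.camera_info(n);print(n,np.round(i["mtx"],1).tolist(),np.round(i["extrinsics"],3).tolist())
E
```

```text
drive.py
pics
workcell.py
{'time': np.float64(0.0), 'q': array([-6.4114e+01,  5.0140e+00,  1.0033e+01,  9.5101e+01, -1.0000e-03,
        9.0001e+01]), 'ee_pos': array([ 0.24 , -0.495,  0.256]), 'tcp_rot': array([-1.79918e+02,  1.00000e-03,  2.58850e+01]), 'opening': np.float64(0.085)}
scene [[514.2, 0.0, 318.8], [0.0, 514.2, 245.3], [0.0, 0.0, 1.0]] [[-0.823, -0.265, 0.502, 0.057], [-0.567, 0.348, -0.747, 0.776], [0.023, -0.899, -0.437, 0.544], [0.0, 0.0, 0.0, 1.0]]
top [[572.0, 0.0, 317.7], [0.0, 572.0, 231.4], [0.0, 0.0, 1.0]] [[-0.018, -0.992, 0.121, 0.432], [-1.0, 0.02, 0.019, -0.023], [-0.021, -0.121, -0.992, 1.275], [0.0, 0.0, 0.0, 1.0]]
```

View pics/scene0.png

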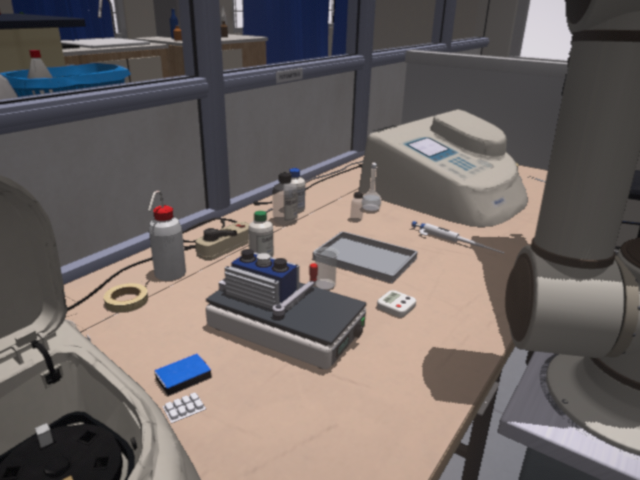

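View pics/top0.png

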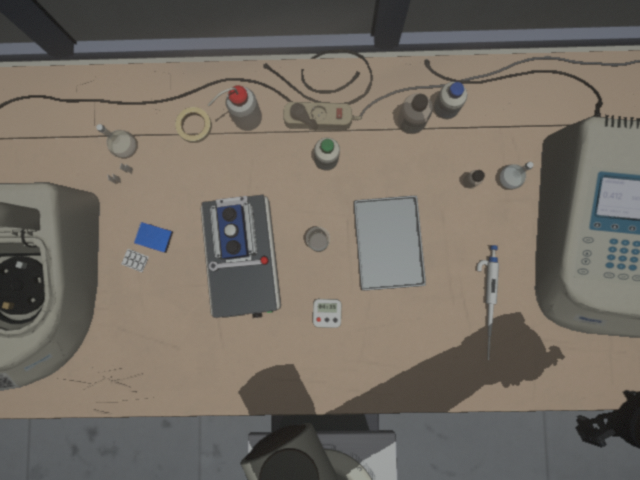

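The scene picture shows the shaker at (285,315) with its front towards the robot, and the tray at (365,255). In the top view the block is at (232,230), the knob (265,260), the tray (389,243), the beaker (316,238) and the timer (327,313).

```bash
python3 - <<'E'
import cv2
a=cv2.imread("pics/top0.png")[180:330,190:390];cv2.imwrite("pics/tc.png",cv2.resize(a,(800,600),interpolation=cv2.INTER_CUBIC))
a=cv2.imread("pics/scene0.png")[220:370,200:400];cv2.imwrite("pics/sc.png",cv2.resize(a,(800,600),interpolation=cv2.INTER_CUBIC))
E
```

```text
(no output)
```

View pics/tc.png

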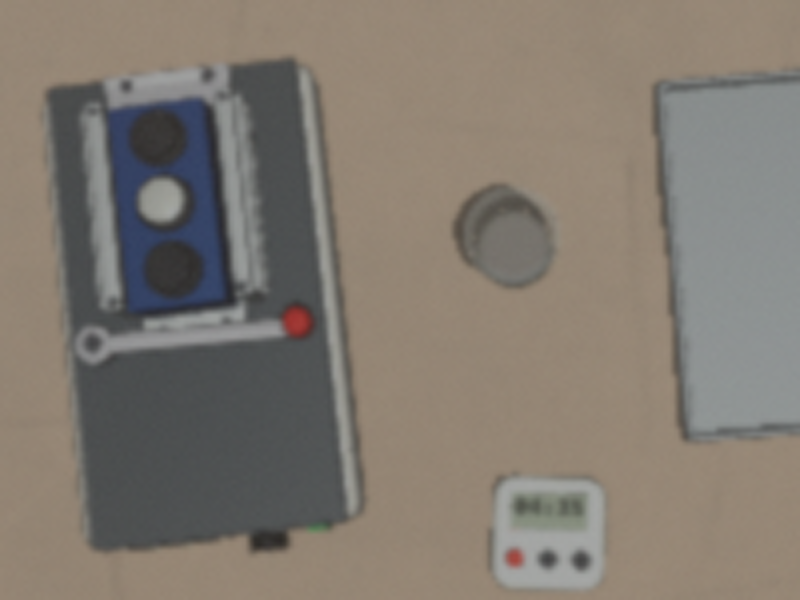

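View pics/sc.png

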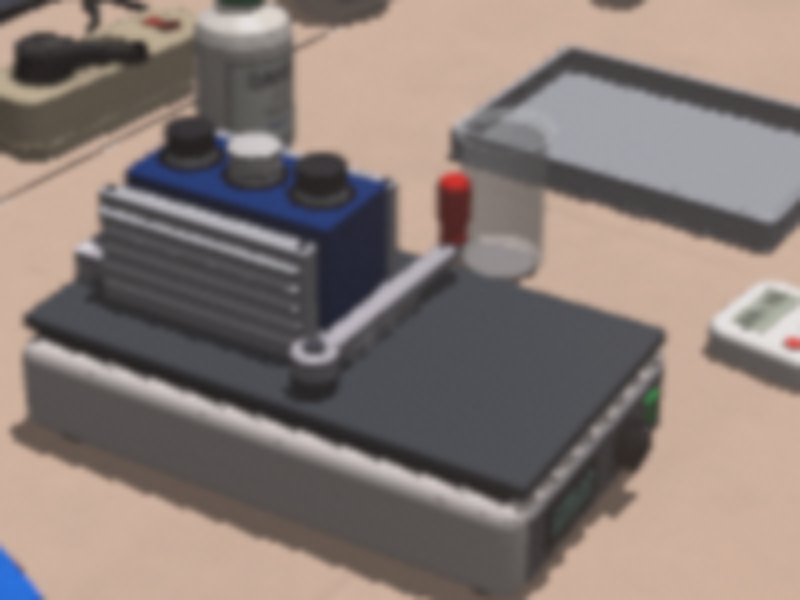

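The crops show the platform, walls, block, bar and knob clearly. I'll fit their poses from the corners.

```bash
cat > fit.py <<'E'
from workcell import bot
import numpy as np
from scipy.optimize import least_squares
C={n:bot.camera_info(n) for n in("top","scene")}
off={"top":(190,180),"scene":(200,220)}
def full(n,p): return (np.array(p)+.5)/4-.5+off[n]
def proj(n,P):
    M=np.linalg.inv(C[n]["extrinsics"]);c=M[:3,:3]@P+M[:3,3];u=C[n]["mtx"]@c;return u[:2]/u[2]
def fit(obs,x0):  # obs: (view, crop px, model xyz); params x,y,z,yaw
    def W(p,m):
        c,s=np.cos(p[3]),np.sin(p[3]);return np.array([p[0]+c*m[0]-s*m[1],p[1]+s*m[0]+c*m[1],p[2]+m[2]])
    f=lambda p:np.concatenate([proj(n,W(p,np.array(m)))-full(n,q) for n,q,m in obs])
    r=least_squares(f,x0,loss="soft_l1");return r.x,r.fun
def tri(a,b):
    f=lambda p:np.concatenate([proj("top",p)-full("top",a),proj("scene",p)-full("scene",b)])
    r=least_squares(f,[.4,.1,.1]);return r.x,r.fun
E
cat > m1.py <<'E'
from fit import *
np.set_printoptions(precision=4,suppress=True)
t,s="top","scene"
sh=[(t,(47,92),(.125,.068,.062)),(t,(297,58),(.125,-.068,.062)),(t,(345,518),(-.125,-.068,.062)),(t,(92,550),(-.125,.068,.062)),
(s,(27,322),(.125,.068,.062)),(s,(520,495),(-.125,.068,.062)),(s,(663,335),(-.125,-.068,.062))]
p,e=fit(sh,[.45,.15,0,0]);print("shaker",p,np.degrees(p[3]),e)
bl=[(t,(108,110),(.053,.025,.06)),(t,(207,98),(.053,-.025,.06)),(t,(130,312),(-.053,.025,.06)),(t,(232,302),(-.053,-.025,.06)),
(s,(320,232),(-.053,.025,.06)),(s,(390,185),(-.053,-.025,.06)),(s,(130,178),(.053,.025,.06))]
b,e=fit(bl,[.45,.15,0.06,0]);print("block",b,np.degrees(b[3]),e)
tr=[(t,((355-190)*4,(198.5-180)*4),(.1,.07,.02)),(t,((416-190)*4,(196-180)*4),(.1,-.07,.02)),(t,((424-190)*4,(286.5-180)*4),(-.1,-.07,.02)),(t,((362-190)*4,(290-180)*4),(-.1,.07,.02)),
(s,(455,130),(.1,.07,.02)),(s,(570,50),(.1,-.07,.02)),(s,(770,222),(-.1,.07,.02))]
tr=[o for o in tr if o[0]==t]+[(s,(455,130),(.1,.07,.02)),(s,(772,225),(-.1,.07,.02)),(s,(570,50),(.1,-.07,.02))]
q,e=fit(tr,[.45,-.15,0,0]);print("tray",q,np.degrees(q[3]),e)
print("knobtop",*tri((297,320),(455,180)));print("beaker rim",*tri((515,240),(508,127)));print("timer",*tri((548,530),(790,330)))
c,S=np.cos(p[3]),np.sin(p[3]);R=np.array([[c,-S],[S,c]])
k=tri((297,320),(455,180))[0];print("knob in shaker",R.T@(k[:2]-p[:2]),"block in shaker",R.T@(b[:2]-p[:2]))
E
python3 m1.py
```

```text
shaker [ 0.5325  0.1702 -0.0017  0.1022] 5.853628396165593 [ 0.0976 -0.9937 -0.0251 -0.1374  0.7742  0.7743  0.0564  0.5257 -3.0082
 -0.293   0.1482  0.5864  0.2482 -0.0828]
block [0.5769 0.1738 0.0613 0.1068] 6.118103952376607 [ 0.6117 -0.0342  0.0324 -0.1057  0.4707  0.6667 -0.5869  0.0741  1.5185
  0.631  -0.5961  0.141  -2.515  -1.2541]
tray [ 0.5567 -0.1565 -0.0003  0.0476] 2.724708599755427 [-0.1574  2.0125  1.8225  0.2301  1.7516  0.0229 -0.4702  0.7545 -2.2869
  0.0102 -0.9818  0.5821 -0.6551 -0.8671]
knobtop [0.5164 0.1092 0.1131] [ 0.4293  0.6915 -0.7031 -0.1112]
beaker rim [ 0.5596 -0.0013  0.0822] [ 0.0835  0.1392 -0.154  -0.0228]
timer [ 0.405  -0.0164  0.0131] [ 0.6001  1.2538 -1.2272 -0.1028]
knob in shaker [-0.0223 -0.059 ] block in shaker [ 0.0445 -0.0009]
```

```bash
cat > rel.py <<'E'
# usage: rel.py sx sy z [yaw] [frame s|w]: delta in current tool axes to a target (shaker-frame mm / world) ; prints state
import sys;from workcell import bot
import numpy as np
from scipy.spatial.transform import Rotation as Ro
P=np.array([.5325,.1702]);Y=np.radians(5.9);R=np.array([[np.cos(Y),-np.sin(Y)],[np.sin(Y),np.cos(Y)]])
o=bot.get_obs();e=np.array(o["ee_pos"]);T=Ro.from_euler("xyz",o["tcp_rot"],degrees=True)
print("t",round(o["time"],2),"shaker mm",np.round(1e3*(R.T@(e[:2]-P)),1),"z",round(1e3*e[2],1),"yaw",np.round(o["tcp_rot"],1),"F",np.round(o["wrist_force"],1),"open",round(o["opening"],4),"grip",np.round(o["grasp_force"],1))
if len(sys.argv)>3:
    a=np.array([float(v) for v in sys.argv[1:4]])/1e3
    t=a if "w" in sys.argv else np.r_[P+R@a[:2],a[2]]
    print("delta m",np.round(T.inv().apply(t-e),4),"world",np.round(t,4))
E
python3 rel.py 9 -65 200
```

```text
t 0.1 shaker mm [-359.2 -631.3] z 255.7 yaw [-179.9    0.    25.9] F [-0.1  0.4  0.7] open 0.0858 grip 0.0
delta m [ 0.5396 -0.4063  0.0561] world [0.5481 0.1065 0.2   ]
```
Move with far target rows: at most .0417 per row. "what a row does not reach only later rows make up." So 5 rows of target full would go straight. .678/.0417=16.3 rows → 4 commands of 5 rows each giving the total? Each command's rows are relative to commanded pose at beginning. Write 5 rows with increments: .0333,-.025 per row =.0416; turn 20 in the first 3+ rows. But tool-axes at command start: after turning the axes differ. First command: 5 rows with turn 0, then turn at last. z: do later.
Rows: .033 -.025. x5: .165,-.125. x3 = .495,-.375; remaining .045 -.031 .

The rows are not in the units I measure in: shifts go in units of 50 mm and turns go in units of 10 degrees. I convert before sending: 0.165 m is 3.3, -0.125 m is -2.5.

```bash
for i in 1 2 3; do python3 drive.py '[[0.66,-0.5,0,0,0],[1.32,-1,0,0,0],[1.98,-1.5,0,0,0],[2.64,-2,0,0,0],[3.3,-2.5,0,0,0]]' 20; done; python3 drive.py '[[0.4,-0.32,0.28,0.5,0],[0.9,-0.62,0.56,1,0],[0.9,-0.62,0.84,1.5,0],[0.9,-0.62,1.12,2,0],[0.9,-0.62,1.12,2,0]]'; python3 rel.py 9 -65 114
```

```text
time: 0.52
ee_pos: [0.3342, -0.3085, 0.2559]
tcp_rot: [-180.0, 0.0, 25.8]
wrist_force: [0.7, -0.4, 0.1]
opening: 0.0256
grasp_force: 0.0
time: 0.93
ee_pos: [0.4282, -0.1238, 0.2562]
tcp_rot: [180.0, -0.0, 25.9]
wrist_force: [1.2, 0.2, 0.7]
opening: 0.0002
grasp_force: 0.0
time: 1.35
ee_pos: [0.5221, 0.0609, 0.2561]
tcp_rot: [180.0, 0.0, 25.9]
wrist_force: [1.2, -0.1, 0.6]
opening: -0.0
grasp_force: 0.0
time: 1.77
ee_pos: [0.5514, 0.0806, 0.1965]
tcp_rot: [-179.0, 0.3, 7.9]
wrist_force: [-0.9, -0.5, -0.8]
opening: -0.0002
grasp_force: 0.0
t 1.77 shaker mm [  9.6 -91.1] z 196.5 yaw [-179.     0.3    7.9] F [-0.9 -0.5 -0.8] open -0.0002 grip 0.0
delta m [ 0.0008 -0.0246  0.083 ] world [0.5481 0.1065 0.114 ]
```

```bash
python3 drive.py '[[0,0,0,0,0],[0,0,0,0,0]]'; python3 rel.py 9 -65 114
```

```text
time: 1.93
ee_pos: [0.552, 0.082, 0.2005]
tcp_rot: [-179.0, 0.0, 8.0]
wrist_force: [-0.4, 0.6, -0.7]
opening: 0.0001
grasp_force: 0.0
t 1.93 shaker mm [ 10.4 -89.7] z 200.5 yaw [-179.    0.    8.] F [-0.4  0.6 -0.7] open 0.0001 grip 0.0
delta m [-0.0004 -0.0232  0.0869] world [0.5481 0.1065 0.114 ]
```

To row units: -0.023 m is -0.46, -0.012 m is -0.24, 2 degrees is 0.2.

```bash
python3 -c "
from workcell import bot;print(bot.get_obs()['q'])"; python3 drive.py '[[0,-0.24,0,0.1,0],[0,-0.46,0,0.2,0],[0,-0.46,0,0.2,0]]'; python3 rel.py 9 -65 114;python3 -c "
from workcell import bot;print(bot.get_obs()['q'])"
```

```text
[  7.97223072   5.30575913   4.24006315  88.9559282    1.0254873
 179.95153517]
time: 2.18
ee_pos: [0.5518, 0.0847, 0.2014]
tcp_rot: [-178.1, 0.0, 7.9]
wrist_force: [0.7, 0.3, 0.5]
opening: 0.0003
grasp_force: 0.0
t 2.18 shaker mm [ 10.4 -87. ] z 201.4 yaw [-178.1    0.     7.9] F [0.7 0.3 0.5] open 0.0003 grip 0.0
delta m [-0.0006 -0.0191  0.0881] world [0.5481 0.1065 0.114 ]
[  7.82498361   5.31831269   4.33727462  89.0333111    1.94261124
 179.94620868]
```

```bash
for i in 1 2 3 4 5; do python3 drive.py '[[0,0,0,-0.7,0],[0,0,0,-1.4,0],[0,0,0,-2.1,0],[0,0,0,-2.8,0],[0,0,0,-3.5,0]]' >/dev/null; done; python3 drive.py '[[0,0,0,0,0]]'; python3 rel.py 9 -65 114
```

```text
time: 4.35
ee_pos: [0.5517, 0.0846, 0.201]
tcp_rot: [178.1, -0.2, -176.8]
wrist_force: [0.2, 0.1, -0.9]
opening: -0.0002
grasp_force: 0.0
t 4.35 shaker mm [ 10.3 -87.2] z 201.0 yaw [ 178.1   -0.2 -176.8] F [ 0.2  0.1 -0.9] open -0.0002 grip 0.0
delta m [0.002  0.0192 0.0877] world [0.5481 0.1065 0.114 ]
```

Joint 6 ran into its +180° stop, which left a 1.9° tilt. I'll approach the opposite stop to undo that, then turn back.

```bash
for i in 1 2 3 4 5; do python3 drive.py '[[0,0,0,-0.7,0],[0,0,0,-1.4,0],[0,0,0,-2.1,0],[0,0,0,-2.8,0],[0,0,0,-3.5,0]]' >/dev/null; done; python3 drive.py '[[0,0,0,-0.5,0],[0,0,0,-0.9,0],[0,0,0,-0.9,0]]'; python3 drive.py '[[0,0.2,0,0,0],[0,0.4,0,0,0],[0,0.4,0,0,0]]'; python3 -c "
from workcell import bot;print(bot.get_obs()['q'])"
```

```text
time: 6.68
ee_pos: [0.5517, 0.0845, 0.2009]
tcp_rot: [-178.1, 0.1, 6.8]
wrist_force: [0.3, 0.5, 0.4]
opening: -0.0003
grasp_force: 0.0
time: 6.93
ee_pos: [0.5535, 0.0689, 0.2]
tcp_rot: [-178.4, 0.1, 6.1]
wrist_force: [-1.0, 0.1, -0.4]
opening: -0.0001
grasp_force: 0.0
[   6.33361845    5.33605434    4.21341364   88.97834534    1.62988965
 -179.79327423]
```

To row units: 0.02 m is 0.4, 0.01 m is 0.2, -2 degrees is -0.2.

```bash
python3 drive.py '[[0,0.2,0,-0.1,0],[0,0.4,0,-0.2,0],[0,0.4,0,-0.3,0],[0,0.4,0,-0.3,0]]'; python3 drive.py '[[0,0.2,0,-0.1,0],[0,0.4,0,-0.2,0]]'; python3 -c "
from workcell import bot;print(bot.get_obs()['q'])"
```

```text
time: 7.27
ee_pos: [0.5524, 0.0747, 0.1994]
tcp_rot: [-179.3, 0.0, 7.3]
wrist_force: [0.8, 0.1, 0.5]
opening: -0.0
grasp_force: 0.0
time: 7.43
ee_pos: [0.5525, 0.0734, 0.1992]
tcp_rot: [179.8, 0.0, 7.6]
wrist_force: [0.6, -0.6, -0.1]
opening: 0.0001
grasp_force: 0.0
[   7.65483085    5.20239153    3.99191991   88.81015448   -0.19338022
 -179.93263584]
```

```bash
for i in 1 2 3 4 5; do python3 drive.py '[[0,0,0,0.7,0],[0,0,0,1.4,0],[0,0,0,2.1,0],[0,0,0,2.8,0],[0,0,0,3.5,0]]' >/dev/null; done; python3 drive.py '[[0,0,0,0.65,0],[0,0,0,0.65,0]]'; python3 rel.py 9 -65 114
```

```text
time: 9.68
ee_pos: [0.5526, 0.0732, 0.1992]
tcp_rot: [-179.8, -0.0, -174.2]
wrist_force: [0.2, -0.1, 0.5]
opening: -0.0001
grasp_force: 0.0
t 9.68 shaker mm [ 10.  -98.5] z 199.2 yaw [-179.8   -0.  -174.2] F [ 0.2 -0.1  0.5] open -0.0001 grip 0.0
delta m [0.001  0.0338 0.0851] world [0.5481 0.1065 0.114 ]
```

To row units: 0.085 m is 1.7, 0.033 m is 0.66.

```bash
python3 drive.py '[[0,0.66,0,0,0],[0,0.66,0.6,0,0],[0,0.66,1.2,0,0],[0,0.66,1.7,0,0],[0,0.66,1.7,0,0]]'; python3 rel.py; python3 - <<'E'
from workcell import bot
import cv2
a=bot.camera("scene")[170:370,160:427];cv2.imwrite("pics/s1.png",cv2.resize(a,(800,600),interpolation=cv2.INTER_CUBIC))
E
```

```text
time: 10.1
ee_pos: [0.5466, 0.1055, 0.1089]
tcp_rot: [-179.8, -0.4, -173.7]
wrist_force: [-0.8, -0.4, -0.8]
opening: -0.0002
grasp_force: 0.0
t 10.1 shaker mm [  7.4 -65.8] z 108.9 yaw [-179.8   -0.4 -173.7] F [-0.8 -0.4 -0.8] open -0.0002 grip 0.0
```

View pics/s1.png

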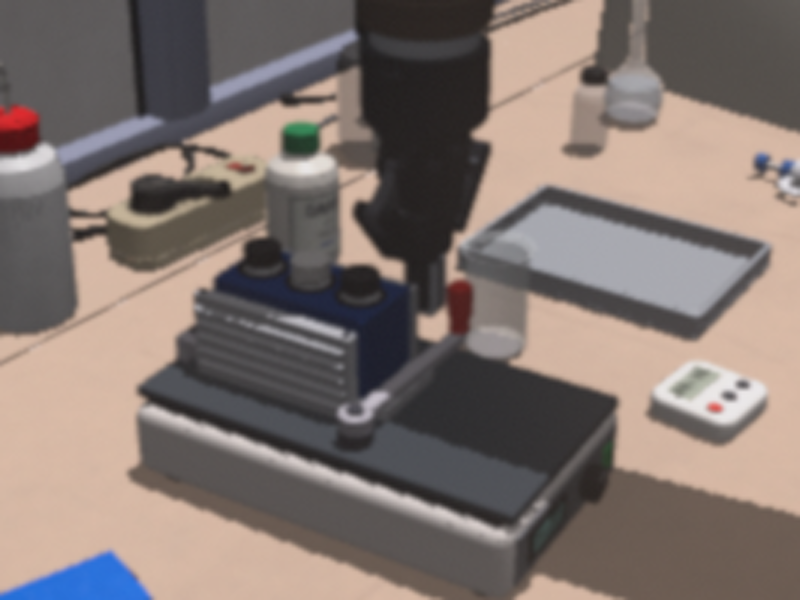

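```bash
python3 drive.py '[[0.24,0,0,0,0],[0.52,0.02,0,0,0],[0.78,0.04,0,0,0],[1.1,0.12,0,0,0],[1.4,0.2,0,0,0]]'; python3 rel.py;  python3 drive.py '[[0.26,0.18,0,0,0],[0.512,0.38,0,0,0],[0.7,0.64,0,0,0],[0.88,0.92,0,0,0],[0.96,1.14,0,0,0]]'; python3 rel.py; python3 - <<'E'
from workcell import bot
import cv2
a=bot.camera("scene")[170:370,160:427];cv2.imwrite("pics/s2.png",cv2.resize(a,(800,600),interpolation=cv2.INTER_CUBIC))
E
```

```text
time: 10.57
ee_pos: [0.479, 0.1084, 0.1167]
tcp_rot: [-179.9, 0.2, -173.8]
wrist_force: [0.6, 0.1, 1.1]
opening: 0.0
grasp_force: 0.4
t 10.57 shaker mm [-59.6 -56. ] z 116.7 yaw [-179.9    0.2 -173.8] F [0.6 0.1 1.1] open 0.0 grip 0.4
time: 10.98
ee_pos: [0.4249, 0.1607, 0.1169]
tcp_rot: [-179.9, 0.2, -173.8]
wrist_force: [1.1, -1.5, -0.7]
opening: 0.0002
grasp_force: 0.6
t 10.98 shaker mm [-108.     1.6] z 116.9 yaw [-179.9    0.2 -173.8] F [ 1.1 -1.5 -0.7] open 0.0002 grip 0.6
```

View pics/s2.png

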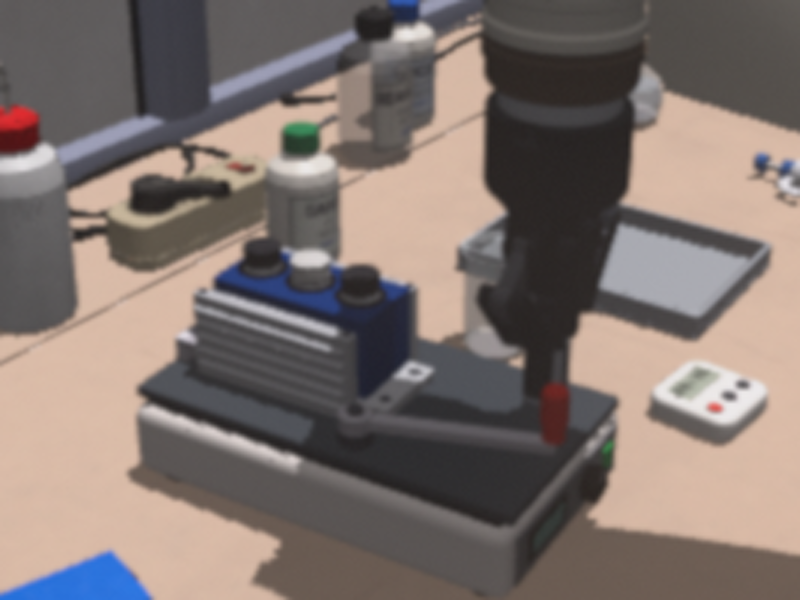

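The knob is at about (555,415) and has swung most of the way open. I'll finish the swing, retract, and check from above.

To row units: 0.029 m is 0.58, 0.006 m is 0.12.

```bash
python3 drive.py '[[0.06,0.2,0,0,0],[0.1,0.4,0,0,0],[0.12,0.58,0,0,0],[0.12,0.58,0,0,0]]'; python3 rel.py; python3 drive.py '[[0,-0.2,0,0,0],[0,-0.4,-0.4,0,0],[0,-0.4,-1.2,0,0],[0,-0.4,-2,0,0],[0,-0.4,-2,0,0]]'; python3 rel.py 117 0 210; python3 - <<'E'
from workcell import bot
import cv2
a=bot.camera("scene")[170:370,160:427];cv2.imwrite("pics/s3.png",cv2.resize(a,(800,600),interpolation=cv2.INTER_CUBIC))
E
```

```text
time: 11.37
ee_pos: [0.416, 0.1896, 0.1146]
tcp_rot: [-179.9, 0.1, -173.9]
wrist_force: [0.1, -0.2, 0.3]
opening: -0.0001
grasp_force: 0.4
t 11.37 shaker mm [-113.9   31.2] z 114.6 yaw [-1.799e+02  1.000e-01 -1.739e+02] F [ 0.1 -0.2  0.3] open -0.0001 grip 0.4
time: 11.78
ee_pos: [0.4193, 0.1681, 0.2208]
tcp_rot: [-180.0, 0.4, -174.0]
wrist_force: [1.8, 1.0, 0.7]
opening: 0.0002
grasp_force: 0.0
t 11.78 shaker mm [-112.8    9.6] z 220.8 yaw [-180.     0.4 -174. ] F [1.8 1.  0.7] open 0.0002 grip 0.0
delta m [-0.2297 -0.0101  0.0125] world [0.6489 0.1822 0.21  ]
```

View pics/s3.png

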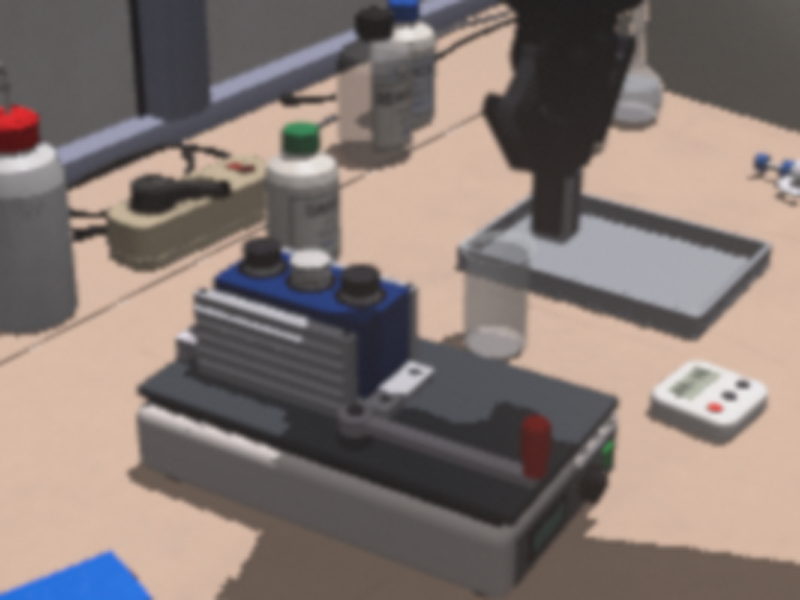

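```bash
python3 - <<'E'
from fit import *
P=np.array([.5325,.1702]);Y=np.radians(5.9);R=np.array([[np.cos(Y),-np.sin(Y)],[np.sin(Y),np.cos(Y)]])
for th in(1.3,1.4,1.5,1.57):
    k=np.array([-.018-.11*np.sin(th),.052-.11*np.cos(th)])
    print(th,[((proj("scene",np.r_[P+R@k,z])-(160,170))*2.996).round() for z in(.0795,.1112)])
E
python3 drive.py '[[-0.8,-0.04,0,0,0],[-1.6,-0.08,0,0,0],[-2.4,-0.12,0,0,0],[-3.2,-0.16,0,0,0],[-4,-0.2,0,0,0]]' ; python3 drive.py '[[-0.6,0,0,0,0],[-0.6,0,0,0,0],[-0.6,0,0,0,0]]';python3 rel.py 119 0 112
```

```text
1.3 [array([548., 447.]), array([550., 396.])]
1.4 [array([543., 458.]), array([545., 407.])]
1.5 [array([536., 469.]), array([538., 418.])]
1.57 [array([530., 476.]), array([532., 425.])]
time: 12.25
ee_pos: [0.6191, 0.1785, 0.2123]
tcp_rot: [-179.8, -0.1, -173.9]
wrist_force: [-0.8, 0.1, 0.5]
opening: 0.0001
grasp_force: 0.0
time: 12.5
ee_pos: [0.6481, 0.1818, 0.2102]
tcp_rot: [-179.8, -0.3, -174.0]
wrist_force: [-0.3, -0.9, -0.7]
opening: -0.0
grasp_force: 0.0
t 12.5 shaker mm [116.2  -0.4] z 210.2 yaw [-179.8   -0.3 -174. ] F [-0.3 -0.9 -0.7] open -0.0 grip 0.0
delta m [-0.0034  0.0007  0.0982] world [0.6509 0.1824 0.112 ]
```

```bash
python3 drive.py '[[-0.06,0,0.6,0,0],[-0.06,0,1.2,0,0],[-0.06,0,1.7,0,0],[-0.06,0,1.94,0,0],[-0.06,0,1.94,0,0]]' ;python3 rel.py 109 0 112
```

```text
time: 12.92
ee_pos: [0.6482, 0.1821, 0.1141]
tcp_rot: [-179.8, -0.3, -173.9]
wrist_force: [-0.3, 0.5, -0.2]
opening: 0.0003
grasp_force: 0.0
t 12.92 shaker mm [ 1.163e+02 -1.000e-01] z 114.1 yaw [-179.8   -0.3 -173.9] F [-0.3  0.5 -0.2] open 0.0003 grip 0.0
delta m [0.0073 0.0001 0.0021] world [0.6409 0.1814 0.112 ]
```

To row units: 0.02 m is 0.4, 0.016 m is 0.32.

```bash
python3 drive.py '[[0.08,0,0,0,0],[0.16,0,0,0,0],[0.24,0,0,0,0],[0.32,0,0,0,0],[0.4,0,0,0,0]]' ;python3 rel.py; python3 drive.py '[[0.1,0,0,0,0],[0.2,0,0,0,0],[0.3,0,0,0,0],[0.4,0,0,0,0],[0.5,0,0,0,0]]' ;python3 rel.py
```

```text
time: 13.33
ee_pos: [0.6318, 0.1811, 0.1194]
tcp_rot: [-179.9, 0.3, -173.9]
wrist_force: [6.2, 0.3, 2.3]
opening: 0.0002
grasp_force: 3.1
t 13.33 shaker mm [99.9  0.6] z 119.4 yaw [-179.9    0.3 -173.9] F [6.2 0.3 2.3] open 0.0002 grip 3.1
time: 13.75
ee_pos: [0.607, 0.1785, 0.1194]
tcp_rot: [-179.9, 0.3, -173.9]
wrist_force: [6.1, 0.3, 2.9]
opening: -0.0004
grasp_force: 3.1
t 13.75 shaker mm [74.9  0.6] z 119.4 yaw [-179.9    0.3 -173.9] F [6.1 0.3 2.9] open -0.0004 grip 3.1
```

To row units: 0.025 m is 0.5, 0.02 m is 0.4.

```bash
python3 drive.py '[[0.1,0,0,0,0],[0.2,0,0,0,0],[0.3,0,0,0,0],[0.4,0,0,0,0],[0.5,0,0,0,0]]' ;python3 drive.py '[[0.1,0,0,0,0],[0.2,0,0,0,0],[0.3,0,0,0,0],[0.38,0,0,0,0],[0.42,0,0,0,0]]' ;python3 rel.py;python3 drive.py '[[-0.2,0,0,0,0],[-0.2,0,-0.6,0,0],[-0.2,0,-1.4,0,0],[-0.2,0,-2.2,0,0],[-0.2,0,-2.2,0,0]]'; python3 drive.py '[[-0.8,0,0,0,0.064],[-1.6,0,0,0,0.064],[-2.2,0,0,0,0.064]]'; python3 rel.py; python3 - <<'E'
from workcell import bot
import cv2
cv2.imwrite("pics/top4f.png",bot.camera("top"));b=bot.camera("scene");cv2.imwrite("pics/scene4f.png",b)
a=cv2.imread("pics/top4f.png")[180:330,190:290];b=b[220:370,200:300]
cv2.imwrite("pics/m4.png",cv2.resize(cv2.hconcat([a,b]),(800,600),interpolation=cv2.INTER_CUBIC))
E
```

```text
time: 14.17
ee_pos: [0.5821, 0.1758, 0.1194]
tcp_rot: [-179.9, 0.3, -173.9]
wrist_force: [6.3, 0.1, 2.4]
opening: 0.0002
grasp_force: 3.1
time: 14.58
ee_pos: [0.5611, 0.1736, 0.1194]
tcp_rot: [-179.9, 0.3, -173.9]
wrist_force: [7.3, 0.8, 2.3]
opening: 0.0001
grasp_force: 3.2
t 14.58 shaker mm [28.8  0.4] z 119.4 yaw [-179.9    0.3 -173.9] F [7.3 0.8 2.3] open 0.0001 grip 3.2
time: 15.0
ee_pos: [0.5713, 0.1752, 0.2367]
tcp_rot: [-180.0, 0.6, -173.9]
wrist_force: [0.5, 0.6, 1.1]
opening: -0.0001
grasp_force: 0.0
time: 15.25
ee_pos: [0.6807, 0.1864, 0.2283]
tcp_rot: [-179.9, 0.1, -173.9]
wrist_force: [0.8, -0.4, -0.0]
opening: 0.0358
grasp_force: 0.0
t 15.25 shaker mm [149.1   0.9] z 228.3 yaw [-1.799e+02  1.000e-01 -1.739e+02] F [ 0.8 -0.4 -0. ] open 0.0358 grip 0.0
```

View pics/m4.png

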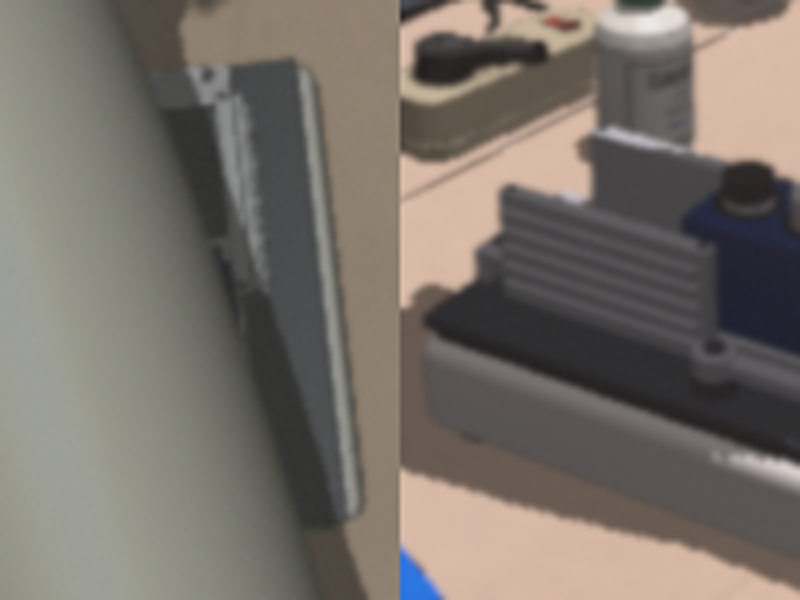

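The block has slid forward: the left wall is free of it, and the blue rear corner is at (690,215). Next I'll check the front part.

```bash
python3 - <<'E'
import cv2
a=cv2.imread("pics/scene4f.png")[220:370,240:440];cv2.imwrite("pics/s5.png",cv2.resize(a,(800,600),interpolation=cv2.INTER_CUBIC))
E
```

```text
(no output)
```

View pics/s5.png

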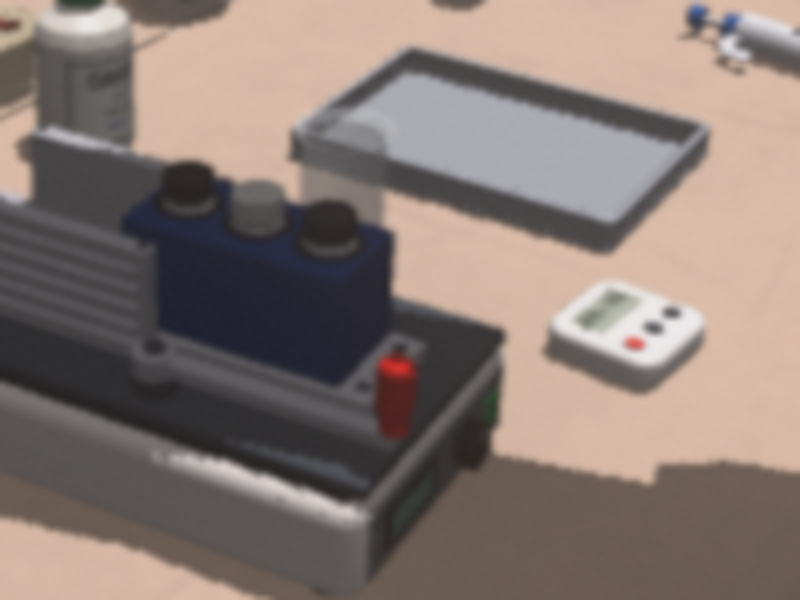

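The block stands out in front of the walls: front top corners at about (335,275) and (392,238), rear-left at (125,215). The bar lies open beside it.

```bash
python3 - <<'E'
from fit import *
np.set_printoptions(precision=4,suppress=True)
P=np.array([.5325,.1702]);Y=np.radians(5.9);R=np.array([[np.cos(Y),-np.sin(Y)],[np.sin(Y),np.cos(Y)]])
for m in((-.053,.025),(-.053,-.025),(.053,.025)):
    w=np.r_[P+R@(np.array(m)+[-.035,0]),.122-.0015];print(((proj("scene",w)-(240,220))*4).round())
t,s="top","scene"
tr=[(t,((355-190)*4,(198.5-180)*4),(.1,.07,.02)),(t,((416-190)*4,(196-180)*4),(.1,-.07,.02)),(t,((424-190)*4,(286.5-180)*4),(-.1,-.07,.02)),(t,((362-190)*4,(290-180)*4),(-.1,.07,.02)),
(s,(453,130),(.1,.07,.02)),(s,(570,50),(.1,-.07,.02)),(s,(870,125),(-.1,-.07,.02)),(s,(772,225),(-.1,.07,.02))]
q,e=fit(tr,[.45,-.15,0,0]);print("tray",q,np.degrees(q[3]),e)
E
python3 rel.py -35 0 200
```

```text
[332. 287.]
[389. 234.]
[110. 220.]
tray [ 0.5567 -0.1564  0.0004  0.0492] 2.8211892942437786 [-0.2493  2.0547  1.7544  0.1657  1.841  -0.0067 -0.4059  0.8356 -1.7684
 -0.1847 -0.7074 -1.0771 -0.0172  0.574  -0.8521  0.3176]
t 15.35 shaker mm [150.6   0.7] z 223.3 yaw [-179.8   -0.2 -174. ] F [ 0.9  0.1 -0.6] open 0.0506 grip 0.0
delta m [ 0.1855 -0.0002  0.0239] world [0.4977 0.1666 0.2   ]
```

```bash
python3 drive.py '[[0.8,0,0,0,0.06],[1.6,0,0,0,0.06],[2.4,0,0,0,0.06],[3.2,0,0,0,0.06],[3.85,0,0,0,0.06]]'; python3 drive.py '[[0,0,0.4,0,0.06],[0,0,0.8,0,0.06],[0,0,0.8,0,0.06],[0,0,0.8,0,0.06]]'; python3 rel.py -42 0 110
```

```text
time: 15.77
ee_pos: [0.4847, 0.1654, 0.2277]
tcp_rot: [-179.9, 0.0, -173.9]
wrist_force: [-0.2, -0.6, 1.3]
opening: 0.0601
grasp_force: 0.0
time: 16.1
ee_pos: [0.487, 0.1657, 0.1875]
tcp_rot: [-179.8, -0.0, -173.9]
wrist_force: [0.1, -0.0, 0.6]
opening: 0.0598
grasp_force: 0.0
t 16.1 shaker mm [-45.7   0.2] z 187.5 yaw [-179.8   -0.  -173.9] F [ 0.1 -0.   0.6] open 0.0598 grip 0.0
delta m [-0.0038  0.      0.0775] world [0.4907 0.1659 0.11  ]
```

To row units: 0.077 m is 1.54, -0.003 m is -0.06.

```bash
python3 drive.py '[[-0.06,0,0.4,0,0.06],[-0.06,0,0.8,0,0.06],[-0.06,0,1.2,0,0.06],[-0.06,0,1.54,0,0.06],[-0.06,0,1.54,0,0.06]]'; python3 rel.py; python3 drive.py '[[0,0,0,0,0.045],[0,0,0,0,0.045],[0,0,0,0,0.045],[0,0,0,0,0.045],[0,0,0,0,0.045]]' 60;python3 rel.py
```

```text
time: 16.52
ee_pos: [0.4901, 0.1656, 0.1081]
tcp_rot: [-179.8, -0.2, -173.9]
wrist_force: [-1.3, 0.1, -0.8]
opening: 0.0596
grasp_force: 0.0
t 16.52 shaker mm [-42.7  -0.2] z 108.1 yaw [-179.8   -0.2 -173.9] F [-1.3  0.1 -0.8] open 0.0596 grip 0.0
time: 16.93
ee_pos: [0.4913, 0.1661, 0.111]
tcp_rot: [-179.9, 0.1, -173.9]
wrist_force: [-1.3, -0.7, 0.9]
opening: 0.0496
grasp_force: 64.0
t 16.93 shaker mm [-41.4   0.1] z 111.0 yaw [-1.799e+02  1.000e-01 -1.739e+02] F [-1.3 -0.7  0.9] open 0.0496 grip 64.0
```

```bash
python3 drive.py '[[0,0,-0.16,0,0.045],[0,0,-0.4,0,0.045],[0,0,-0.8,0,0.045],[0,0,-1.2,0,0.045],[0,0,-1.6,0,0.045]]' 80;python3 drive.py '[[0,0,-0.2,0,0.045],[0,0,-0.2,0,0.045],[0,0,-0.2,0,0.045]]'; python3 rel.py 550.7 -156.6 200 w
```

```text
time: 17.35
ee_pos: [0.4907, 0.1662, 0.1917]
tcp_rot: [-179.8, -0.0, -173.9]
wrist_force: [-0.5, 0.3, -6.7]
opening: 0.0491
grasp_force: 83.9
time: 17.6
ee_pos: [0.4911, 0.1663, 0.2001]
tcp_rot: [-179.9, 0.0, -173.9]
wrist_force: [0.5, -0.2, -7.5]
opening: 0.049
grasp_force: 84.3
t 17.6 shaker mm [-41.6   0.4] z 200.1 yaw [-179.9    0.  -173.9] F [ 0.5 -0.2 -7.5] open 0.049 grip 84.3
delta m [-0.0252 -0.3274  0.0009] world [ 0.5507 -0.1566  0.2   ]
```

The rows are not in the units I measure in: shifts go in units of 50 mm and turns go in units of 10 degrees. I convert before sending: -0.15 m is -3, -0.12 m is -2.4.

```bash
for i in 1 2; do python3 drive.py '[[-0.04,-0.6,0,0,0.045],[-0.08,-1.2,0,0,0.045],[-0.14,-1.8,0,0,0.045],[-0.2,-2.4,0,0,0.045],[-0.24,-3,0,0,0.045]]' >/dev/null; done; python3 drive.py '[[0,-0.3,0,0.15,0.045],[-0.02,-0.54,0,0.3,0.045],[-0.02,-0.54,0,0.3,0.045],[-0.02,-0.54,0,0.3,0.045]]';python3 rel.py 550.7 -156.6 54 w;python3 - <<'E'
from workcell import bot
import cv2
a=bot.camera("scene")[170:370,230:497];cv2.imwrite("pics/s6.png",cv2.resize(a,(800,600),interpolation=cv2.INTER_CUBIC))
E
```

```text
time: 18.77
ee_pos: [0.55, -0.1562, 0.1999]
tcp_rot: [-179.9, -0.1, -177.0]
wrist_force: [0.7, 0.6, -5.6]
opening: 0.0486
grasp_force: 85.7
t 18.77 shaker mm [ -16.2 -326.4] z 199.9 yaw [-1.799e+02 -1.000e-01 -1.770e+02] F [ 0.7  0.6 -5.6] open 0.0486 grip 85.7
delta m [-0.0009 -0.0002  0.1459] world [ 0.5507 -0.1566  0.054 ]
```

View pics/s6.png

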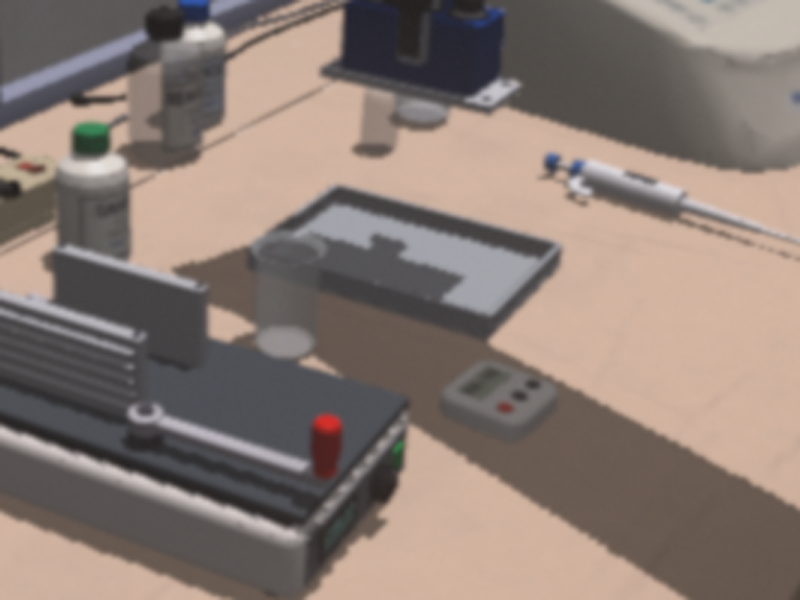

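The block hangs level over the tray (block around (425,60) in the crop) and nothing else has been disturbed. Lowering.

To row units: 0.13 m is 2.6, 0.115 m is 2.3.

```bash
python3 drive.py '[[0,0,0.6,0,0.045],[0,0,1.2,0,0.045],[0,0,1.8,0,0.045],[0,0,2.3,0,0.045],[0,0,2.6,0,0.045]]' >/dev/null; python3 drive.py '[[0,0,0.06,0,0.045],[0,0,0.12,0,0.045],[0,0,0.16,0,0.045],[0,0,0.2,0,0.045],[0,0,0.2,0,0.045]]'; python3 drive.py '[[0,0,0,0,0.045],[0,0,0,0,0.045]]'; python3 rel.py
```

```text
time: 19.65
ee_pos: [0.5508, -0.1567, 0.0618]
tcp_rot: [-179.8, 0.1, -176.9]
wrist_force: [-0.1, -0.7, -6.9]
opening: 0.0493
grasp_force: 85.5
time: 19.82
ee_pos: [0.5506, -0.1568, 0.0616]
tcp_rot: [-179.8, 0.1, -176.9]
wrist_force: [-0.4, 0.0, -6.9]
opening: 0.0493
grasp_force: 85.5
t 19.82 shaker mm [ -15.6 -327.2] z 61.6 yaw [-1.798e+02  1.000e-01 -1.769e+02] F [-0.4  0.  -6.9] open 0.0493 grip 85.5
```

To row units: 0.0075 m is 0.15, 0.006 m is 0.12.

```bash
python3 drive.py '[[0,0,0.04,0,0.045],[0,0,0.08,0,0.045],[0,0,0.12,0,0.045],[0,0,0.15,0,0.045],[0,0,0.15,0,0.045]]' | grep -E "pos|wrist"; for i in 1 2 3; do python3 drive.py '[[0,0,0.01,0,0.045],[0,0,0.02,0,0.045],[0,0,0.02,0,0.045]]'| grep -E "pos|wrist"; done
```

```text
ee_pos: [0.55, -0.1567, 0.0528]
wrist_force: [-0.7, -0.8, -6.5]
ee_pos: [0.5503, -0.1567, 0.0523]
wrist_force: [-0.3, 0.8, -7.0]
ee_pos: [0.5504, -0.1568, 0.0521]
wrist_force: [-3.9, 0.8, 3.3]
ee_pos: [0.5504, -0.1568, 0.0521]
wrist_force: [-7.3, 1.1, 11.0]
```

To row units: -0.001 m is -0.02.

```bash
python3 drive.py '[[0,0,-0.02,0,0.045],[0,0,-0.02,0,0.054],[0,0,-0.02,0,0.06],[0,0,-0.02,0,0.062],[0,0,-0.02,0,0.062]]' 20; python3 rel.py; python3 drive.py '[[0,0,-0.4,0,0.062],[0,0,-1,0,0.062],[0,0,-1.8,0,0.062],[0,0,-2.6,0,0.062],[0,0,-3.4,0,0.062]]'; python3 drive.py '[[0,-0.8,-0.4,0,0.062],[0,-1.6,-0.8,0,0.062],[0,-2.4,-0.8,0,0.062],[0,-3.2,-0.8,0,0.062],[0,-4,-0.8,0,0.062]]'; python3 drive.py '[[0,0,0,0,0.062],[0,0,0,0,0.062]]'; python3 - <<'E'
from workcell import bot
import cv2
a=bot.camera("scene");b=bot.camera("top")
a=a[200:365,200:420];b=b[130:330,190:430]
a=cv2.resize(a,(400,300));b=cv2.resize(b,(400,333))[:300]
a2=cv2.resize(cv2.vconcat([a,b]),(400,600));cv2.imwrite("pics/fin.png",a2)
E
```

```text
time: 21.4
ee_pos: [0.5506, -0.1568, 0.0515]
tcp_rot: [-179.8, 0.0, -176.9]
wrist_force: [-0.4, 0.5, 0.4]
opening: 0.062
grasp_force: 0.0
t 21.4 shaker mm [ -15.6 -327.1] z 51.5 yaw [-179.8    0.  -176.9] F [-0.4  0.5  0.4] open 0.062 grip 0.0
time: 21.82
ee_pos: [0.55, -0.1562, 0.2231]
tcp_rot: [-179.8, -0.0, -176.9]
wrist_force: [1.1, -0.7, 0.3]
opening: 0.0624
grasp_force: 0.0
time: 22.23
ee_pos: [0.5611, -0.3573, 0.2627]
tcp_rot: [-179.8, 0.1, -176.9]
wrist_force: [1.8, 1.2, 0.2]
opening: 0.0622
grasp_force: 0.0
time: 22.4
ee_pos: [0.5606, -0.3576, 0.2602]
tcp_rot: [-179.9, -0.1, -177.1]
wrist_force: [-0.2, 0.4, -0.4]
opening: 0.0618
grasp_force: 0.0
```

View pics/fin.png

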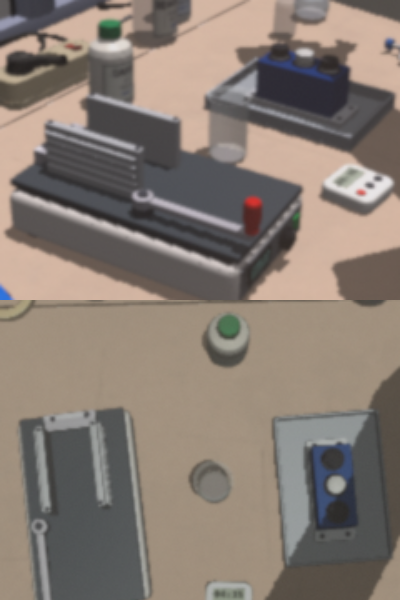

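The final picture shows the block flat in the tray (top view, around (335,490)), the bar wide open, and the timer, beaker and bottle in place.

```bash
python3 -c "
from workcell import bot;print(bot.job_done())"
```

```text
the job is handed in; nothing more can be done
None
```

The vial block is standing flat in the tray and the bar is wide open at about 1.53 rad; the timer, beaker and bottle were not touched, and I handed the job in at about 22 s.

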